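Make up the pH kit and the carbonate kit for soil field tests

ROBOT

A 6-joint arm with a two-finger parallel gripper is mounted at the origin on a cart in front of the work surface, level with it; the furniture and walls round the work are solid. World frame = base frame: x ahead of the robot, y to its left, z up, the work surface at z = 0. Lengths are in mm, angles in rad, forces in N, time in s.
With the tool pointing down it reaches from about 350 to 975 mm from the base axis. Payload 7.1 kg.
Tool frame: the origin (TCP) lies at the very end of the fingers, on their centre line; the grasp point (between the pads) lies 19 mm behind it; z points along the fingers, y is the line along which they close (so a half turn about z gives the same grasp; the last joint's range is limited). The gripper opens to 88 mm and grips with 3 to 60 N. Pads are 20 mm wide; open, the fingers measure 115 mm over their backs; the gripper's body (75 mm by 178 mm) begins 61 mm behind the grasp point.
Start: joints at [-1.15, 0.423, 1.63, -0, 1.089, -0.019], TCP at [266.114, -565.498, 222.675] pointing down, gripper open.
Joint ranges: [-3, 3], [-0.9, 2.11], [0.09, 2.58], [-1.31, 4.45], [0.11, 2.69], [-2.54, 2.54]. Speed limits (rad/s): [2.39, 2.39, 3.01, 3.14, 3.14, 3.14].

INTERFACE

Orientations are given as a rotation vector (axis times angle).
In Python, from workcell import sensors, imaging, close_job gives the robot as it stands. The module is installed in compiled form; this text tells all that it offers.
- The arm moves only by the tool servo_tool, never from a script. Its argument "steps" is a list of rows, each a list of 3 entries, a list of its own where there are three numbers: the shift along the world's x, y, z in m, then the turn, a rotation vector about the world's x, y, z in degrees, then the opening, from -1 (shut) to 1 (fully open). A call has exactly 8 rows; each row shifts and turns the commanded pose from where the row before left it; what a row does not reach is not made up. A row lasts 1/12 s, in which the tool goes at most 41.7 mm and 7.16 degrees, less where a joint would pass 70% of its speed; a pose out of reach is approached as far as the arm can. A call is refused whole if a number of a shift passes 0.0417 or a number of a turn 7.16, either way. A call with a gripper value outside its range is refused whole. The fingers move at their own pace and stop on an object; the grip force is fixed at half the most. Time passes only in rows, so rows that do not move let the fingers close, or fill a call up. It gives the time, the measured TCP pose, the force, the opening and the grip force at its end, in the units of the state.
- sensors.get_obs(): the state, without advancing time (a new reading comes with each control period).
- imaging.get_image(name): name is "side" or "top"; returns a dict with "color" (384x512x3 uint8, blue, green, red), "range_z" (384x512 float32, mm along the optical axis (not along the pixel's ray), 0 where there is no reading), "vertical_fov" (degrees; the focal length in pixels is half the picture's height over the tangent of half this angle, whatever the lens; pixels are square), "cx", "cy" (the principal point, pixels), "rvec" (rotation vector, rad) and "tvec" (3), from world to camera coordinates, as OpenCV has them. Camera axes: x right, y down, z forward; pixel columns grow to the right and rows downward; lengths in mm; the calibration is good to about 2 mm. A picture is of the moment at which its call begins.
- close_job(): hands the job in; it is judged then, once.
The state is a dict: "t": time; "qpos": joint angles; "qvel": joint speeds; "joint_torque": joint torques, N m; "ee_pos": TCP position; "orientation": TCP orientation; "ft_force": force on the tool from outside, world axes, zero at the start; "moment": the same for the moment, N m; "width": finger opening in mm; "grasp_force": force on a finger pad.
Only numpy, scipy, OpenCV 4.12 (cv2) and the standard library are available. Lean on these libraries where they do the work, as an engineer would, in place of code of your own. Each camera call takes 0.05 s, during which the arm holds its last target. There are 200 camera calls.

TASK

Make up two soil field-test kits from the stock standing right behind the carriers: into the blue carrier (pH kit) the white-lidded jar and the brown dropper bottle with the black teat; into the yellow carrier (carbonate kit) the blue-lidded jar, the dropper bottle with the red teat and the lidded porcelain crucible. Jars belong in the large round cut-outs, dropper bottles in the small ones and the crucible in the middle-sized one, each set down gently (not dropped or rammed), upright and right down on the floor of its cut-out. Tip nothing over, and leave the red-lidded and the black-lidded jar standing where they are.

Things in the scene. Friction and masses are not known exactly. Their poses are not given: they have to be found in the camera images.
- ph_carrier: BLUE plastic carrier, 142 x 92 mm, rim 31 mm high, fixed; lift handle 16 mm out at each end. Origin: centre of underside; y along it, x across, z up. Round cut-outs in its dark foam (top at z = 27 mm, cut-out floors at 5 mm, mouths bevelled 3 mm), all at x = 0: small, 42 mm wide, at y = +39 mm; large, 68 mm wide, at y = -25 mm.
- carbonate_carrier: YELLOW plastic carrier, 208 x 92 mm, rim 31 mm high, fixed; lift handle 16 mm out at each end. Origin: centre of underside; y along it, x across, z up. Round cut-outs in its dark foam (top at z = 27 mm, cut-out floors at 5 mm, mouths bevelled 3 mm), all at x = 0: small, 42 mm wide, at y = +72 mm; large, 68 mm wide, at y = +8 mm; middle-sized, 58 mm wide, at y = -64 mm.
- white_jar: Squat round sample jar, translucent white body, WHITE screw lid, label on its side; 56 mm in diameter (body and lid alike), 76 mm tall, about 0.12 kg. Origin: centre of its underside; z up its axis. It stands upright in the group of stock right behind the carriers (like jars far off by the wooden tube rack are not meant).
- blue_jar: Squat round sample jar, light brown body, BLUE screw lid, label on its side; 56 mm in diameter (body and lid alike), 73 mm tall, about 0.12 kg. Origin: centre of its underside; z up its axis. It stands upright in the group of stock right behind the carriers (like jars far off by the wooden tube rack are not meant).
- red_jar: Squat round sample jar, translucent white body, RED screw lid, label on its side; 56 mm in diameter (body and lid alike), 76 mm tall, about 0.12 kg. Origin: centre of its underside; z up its axis. It stands upright in the group of stock right behind the carriers (like jars far off by the wooden tube rack are not meant). Not wanted for these kits: stays where it stands.
- black_jar: Slim round sample jar, pale body, BLACK screw lid; 52 mm in diameter, 92 mm tall, about 0.12 kg. Origin: centre of its underside; z up its axis. It stands upright in the group of stock right behind the carriers (like jars far off by the wooden tube rack are not meant). Not wanted for these kits: stays where it stands.
- brown_dropper: Small round dropper bottle, BROWN body with black collar and black teat; 27 to 29 mm in diameter up to 60 mm high, then a collar 20 mm wide up to 70 mm, then a tapering teat 12 mm wide up to 89 mm; about 0.04 kg. Origin: centre of its underside; z up its axis. It stands upright in the group of stock right behind the carriers (like jars far off by the wooden tube rack are not meant).
- clear_dropper: Small round dropper bottle, CLEAR white body with white collar and RED teat; 27 to 29 mm in diameter up to 60 mm high, then a collar 20 mm wide up to 70 mm, then a tapering teat 12 mm wide up to 89 mm; about 0.04 kg. Origin: centre of its underside; z up its axis. It stands upright in the group of stock right behind the carriers (like jars far off by the wooden tube rack are not meant).
- crucible: White porcelain crucible with its lid on (one piece): a round cup that widens from a narrow foot to a rim 42 mm wide at 36 mm height; the lid over it, 44 mm wide at its edge (36 to 38 mm high), domes to a small knob, top at 49 mm. About 0.045 kg. Grip it by the rim. Origin: centre of its underside; z up its axis. It stands upright in the group of stock right behind the carriers (like jars far off by the wooden tube rack are not meant).
Not all that is in view belongs to the job. There is more than one size of the crucible; the one meant has the size given above.

How it is judged (in metres and radians):
At the end, for the whole second after the job is handed in: Each of the five stands in its own cut-out of its own carrier: underside 2 to 9 mm above the carrier's, axis within 9 mm (jars), 10 mm (droppers), 12 mm (crucible) of the centre along and across, upright within 0.12 rad, at rest, released; red and black jars upright, within 20 mm of their start (x of white_jar in the frame of ph_carrier between -0.009 and 0.009 m and y of white_jar in the frame of ph_carrier between -0.034 and -0.016 m and z of white_jar in the frame of ph_carrier between 0.002 and 0.009 m and angle between each of white_jar, brown_dropper, blue_jar, clear_dropper, crucible's own z axis and vertical below 0.12 rad and linear speed of each of white_jar, brown_dropper, blue_jar, clear_dropper, crucible below 0.02 m/s and x of brown_dropper in the frame of ph_carrier between -0.01 and 0.01 m and y of brown_dropper in the frame of ph_carrier between 0.029 and 0.049 m and z of brown_dropper in the frame of ph_carrier between 0.002 and 0.009 m and x of blue_jar in the frame of carbonate_carrier between -0.009 and 0.009 m and y of blue_jar in the frame of carbonate_carrier between -0.001 and 0.017 m and z of blue_jar in the frame of carbonate_carrier between 0.002 and 0.009 m and x of clear_dropper in the frame of carbonate_carrier between -0.01 and 0.01 m and y of clear_dropper in the frame of carbonate_carrier between 0.062 and 0.082 m and z of clear_dropper in the frame of carbonate_carrier between 0.002 and 0.009 m and x of crucible in the frame of carbonate_carrier between -0.012 and 0.012 m and y of crucible in the frame of carbonate_carrier between -0.076 and -0.052 m and z of crucible in the frame of carbonate_carrier between 0.002 and 0.009 m and distance of each of red_jar, black_jar from where it was at the start of the episode below 0.02 m and angle between each of red_jar, black_jar's own z axis and vertical below 0.1 rad); the robot touches nothing.
It fails at once if the red-lidded jar, which stays in the stock, is shifted by more than 20 mm or tipped (distance of red_jar from where it was at the start of the episode above 0.02 m or angle between red_jar's own z axis and vertical above 0.35 rad).
It fails at once if the black-lidded jar, which stays in the stock, is shifted by more than 20 mm or tipped (distance of black_jar from where it was at the start of the episode above 0.02 m or angle between black_jar's own z axis and vertical above 0.35 rad).
It fails at once if a jar, dropper bottle or the crucible is tipped over (more than 50 degrees from upright) (angle between any of white_jar, brown_dropper, blue_jar, clear_dropper, crucible's own z axis and vertical above 0.87 rad).
It fails at once if something is dropped (in the air, touched by nothing, its underside over 20 mm above the bench) or rammed into its carrier (over 60 N) ((height (world z) of white_jar above 0.02 m and contact force between white_jar and anything else below 0.01 N) or (height (world z) of brown_dropper above 0.02 m and contact force between brown_dropper and anything else below 0.01 N) or (height (world z) of blue_jar above 0.02 m and contact force between blue_jar and anything else below 0.01 N) or (height (world z) of clear_dropper above 0.02 m and contact force between clear_dropper and anything else below 0.01 N) or (height (world z) of crucible above 0.02 m and contact force between crucible and anything else below 0.01 N) or contact force between any of white_jar, brown_dropper and ph_carrier above 60 N or contact force between any of blue_jar, clear_dropper, crucible and carbonate_carrier above 60 N).
It also fails if it takes over 106 s, if anything falls off the work surface, if the arm or the gripper's body presses on something with over 40 N, if the wrist force passes 120 N, or if a joint passes its speed limit or range.

## Working session

There is one attempt and no reset: what is moved stays moved. The work goes in short steps, Python scripts to look and compute and a tool call to move; the robot and the scene stay as the last step left them, time stands still between calls to the robot, and variables do not carry over. Pictures are saved under pics/ and viewed, at most 14 in all, crops included, and the job is handed in when it is done.

Besides the shell and the picture viewer there is one more tool, called after "Call:" by a JSON object that holds its "api" and its "payload". servo_tool: Moves the arm, as the interface text tells. Its arguments: {"type":"object","properties":{"steps":{"type":"array"}},"required":["steps"]}

```bash
mkdir -p pics; python3 - <<'E'
from workcell import sensors, imaging
import cv2,numpy as np
print(sensors.get_obs())
for n in("top","side"):
    d=imaging.get_image(n); cv2.imwrite(f"pics/{n}0.png",cv2.resize(d["color"],(800,600),interpolation=cv2.INTER_CUBIC)); np.savez(n+"0.npz",**d)
    print(n,d["vertical_fov"],d["cx"],d["cy"],d["rvec"],d["tvec"])
E
```

```text
{'t': 0.0, 'qpos': array([-1.14999597e+00,  4.23848448e-01,  1.63065913e+00, -2.60509822e-06,
        1.08861148e+00, -1.90086079e-02]), 'qvel': array([ 1.87211746e-05, -5.45010606e-04,  1.88738003e-03,  1.49868116e-03,
       -1.17224052e-03,  2.64839360e-04]), 'joint_torque': array([-6.42862096e-05, -5.44624257e+01, -2.73669559e+01,  6.42556557e-02,
        2.25951453e-02, -1.14592935e-04]), 'ee_pos': array([ 265.89913215, -565.01452696,  221.90907875]), 'orientation': array([-3.06447804e+00, -6.84971410e-01,  4.81771277e-04]), 'ft_force': array([-0.00360448,  0.02503474, -0.19033099]), 'moment': array([-0.00849054,  0.02620319,  0.02781025]), 'grasp_force': 0.0, 'width': 88.0727643856784}
top 56.8214672261859 257.67768212437295 185.84741678651537 [ 2.11594929 -2.17628045  0.16166035] [-146.8467798   545.33321392 1081.41086464]
side 50.361635634137116 258.70509691486484 187.38184857095584 [ 0.7872523  -2.5206995   1.20896029] [380.87645421 305.6655604  878.90554201]
```

View pics/top0.png

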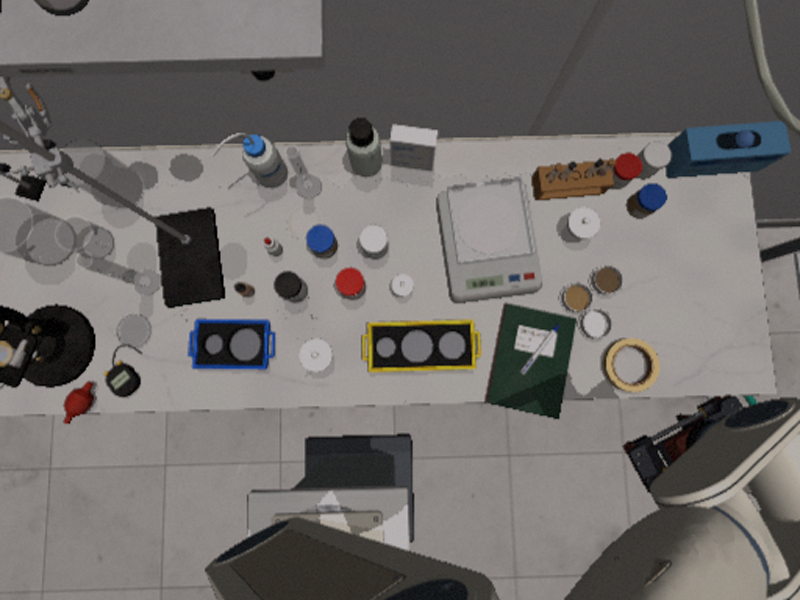

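View pics/side0.png

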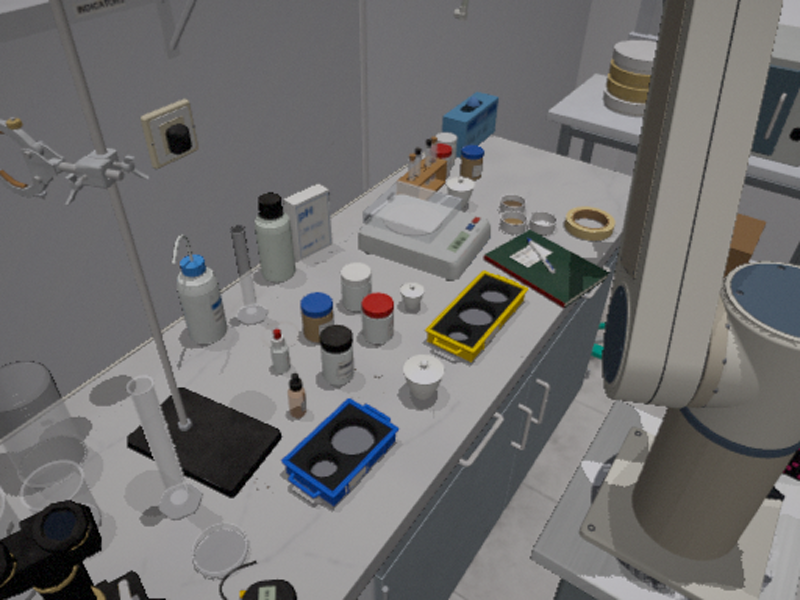

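The top view (800x600) shows the blue carrier at (231,344), yellow at (421,346), stock lids at white (373,240), blue (321,240), red (350,283) and black (289,286), and droppers at red teat (270,243) and brown (244,289). There are three crucible candidates: (402,285), (316,355) and (583,222). The one at (402,285) looks smallest and stands in the stock; I'll check it by size and with a crop.

```bash
cat > h.py <<'E'
import numpy as np,cv2
def cloud(d):
    h,w=d["range_z"].shape; f=h/2/np.tan(np.radians(float(d["vertical_fov"]))/2)
    v,u=np.mgrid[:h,:w]; z=d["range_z"].astype(float)
    P=np.stack([(u-d["cx"])/f*z,(v-d["cy"])/f*z,z],-1)
    R=cv2.Rodrigues(np.array(d["rvec"],float))[0]
    W=(P-np.array(d["tvec"],float))@R   # R^T (P-t)
    W[z==0]=np.nan
    return W
E
python3 - <<'E'
from h import *
d=np.load("top0.npz"); W=cloud(d); c=d["color"]
v,u=np.mgrid[:384,:512]
S=.64
objs=dict(white=(373,240,76,30),blue=(321,240,73,30),red=(350,283,76,30),black=(289,286,92,30),clear=(270,243,60,0),brown=(244,289,60,0),cru=(402,285,37,0),cru2=(316,355,37,0),cru3=(583,222,37,0))
ok=~np.isnan(W[...,0])
t=ok&(abs(W[...,2])<8); print("table z",np.median(W[...,2][t]), W[...,2][t].std())
for n,(a,b,zt,_) in objs.items():
    m=ok&(np.hypot(u-a*S,v-b*S)<26)&(W[...,2]>15)
    k,l,_,_=cv2.connectedComponentsWithStats(m.astype(np.uint8)); 
    ys,xs=np.nonzero(m); i=np.argmin(np.hypot(xs-a*S,ys-b*S)); m=l==l[ys[i],xs[i]]
    z=W[...,2][m]; top=np.percentile(z,98)
    if zt>70: mm=m&(W[...,2]>top-8)
    else: mm=m&(W[...,2]>(28 if 'cru' in n else 20))
    p=W[mm][:,:2].astype(np.float32); (x,y),r=cv2.minEnclosingCircle(p)
    print(n,"ztop",top.round(1),"n",mm.sum(),"circ",round(x,1),round(y,1),"diam",round(2*r,1),"mean",p.mean(0).round(1),"bbox",p.min(0).round(1),p.max(0).round(1))
hsv=cv2.cvtColor(c,cv2.COLOR_BGR2HSV)
for n,lo,hi,(a,b),hw in(("ph",(100,120,60),(130,255,255),(231,344),42),("carb",(20,120,80),(35,255,255),(421,346),62)):
    m=(cv2.inRange(hsv,lo,hi)>0)&(abs(u-a*S)<hw)&(abs(v-b*S)<34)&ok&(W[...,2]>26)&(W[...,2]<36)
    r=cv2.minAreaRect(W[m][:,:2].astype(np.float32)); print(n,m.sum(),r,np.median(W[...,2][m]))
    # floors
    m=(abs(u-a*S)<hw)&(abs(v-b*S)<34)&ok&(W[...,2]<10)&(W[...,2]>2.5)
    k,l,s,ce=cv2.connectedComponentsWithStats(m.astype(np.uint8))
    for i in range(1,k):
        if s[i,4]>40:
            p=W[l==i][:,:2].astype(np.float32); print("  floor",s[i,4],cv2.minEnclosingCircle(p),W[l==i][:,2].mean())
cv2.imwrite("pics/crop1.png",cv2.resize(c[135:245,115:405],(800,303),interpolation=cv2.INTER_CUBIC))
E
```

```text
table z 0.49971842904026564 2.4409360181075304
white ztop 80.6 n 246 circ 643.2 -104.8 diam 56.6 mean [ 642.9 -105.2] bbox [ 615. -132.] [669.1 -78.7]
blue ztop 77.4 n 247 circ 648.6 1.5 diam 56.4 mean [647.6   0.8] bbox [621.5 -26.1] [676.7  27.2]
red ztop 80.3 n 255 circ 558.7 -56.6 diam 55.5 mean [558.5 -57.1] bbox [531.7 -83.8] [585.5 -31.2]
black ztop 95.7 n 226 circ 554.2 62.0 diam 51.9 mean [554.   61.8] bbox [529.2  36.2] [579.2  87.7]
clear ztop 88.2 n 96 circ 642.3 103.4 diam 29.0 mean [639.1 100.1] bbox [628.5  89. ] [655.4 117. ]
brown ztop 85.4 n 89 circ 554.6 160.3 diam 27.3 mean [552.6 156.3] bbox [541.5 147. ] [567.3 172.8]
cru ztop 48.6 n 157 circ 555.2 -160.5 diam 44.8 mean [ 555.  -160.5] bbox [ 533.7 -182.6] [ 576.6 -138.1]
cru2 ztop 70.7 n 359 circ 417.8 14.1 diam 66.2 mean [417.7  13.3] bbox [385.7 -18.6] [449.9  46.7]
cru3 ztop 70.0 n 337 circ 669.7 -533.9 diam 66.0 mean [ 668.6 -531.4] bbox [ 639.3 -565.4] [ 702.5 -502.9]
ph 379 ((445.486572265625, 187.14581298828125), (170.722412109375, 97.22493743896484), 88.2827377319336) 30.373659523488712
  floor 287 ((445.16253662109375, 166.5627899169922), 33.16840744018555) 5.649988268189629
  floor 103 ((447.84503173828125, 231.32455444335938), 19.583276748657227) 5.518057200342054
carb 475 ((430.71356201171875, -195.18890380859375), (234.4845733642578, 97.99136352539062), 89.96589660644531) 30.672865031484818
  floor 314 ((432.1017761230469, -187.41754150390625), 33.79642105102539) 5.91299906398183
  floor 221 ((431.82257080078125, -260.138671875), 28.210554122924805) 5.8517652857744595
  floor 123 ((432.3546142578125, -123.14572143554688), 20.949003219604492) 6.145947256405403
```

View pics/crop1.png

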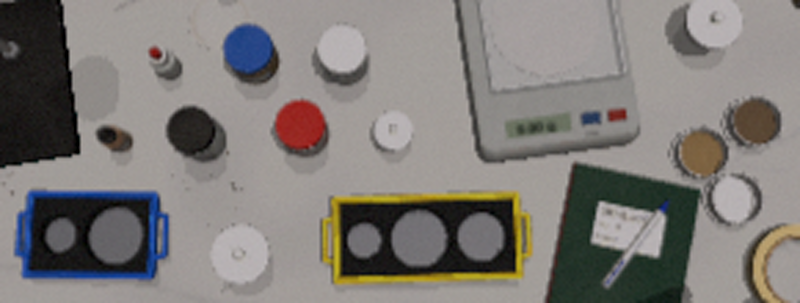

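The crop shows the crucible at (392,130), clearly smaller than the ones at (240,252) and (713,20). It measures 44.8 mm wide with its top at 48.6 mm, against 66 mm wide for the other two, so it is the one meant. Next I refine the hole centres and dropper axes, using both cameras.

```bash
python3 - <<'E'
from h import *
from scipy.optimize import least_squares
def rays(d):
    h,w=d["range_z"].shape; f=h/2/np.tan(np.radians(float(d["vertical_fov"]))/2)
    v,u=np.mgrid[:h,:w]; R=cv2.Rodrigues(d["rvec"])[0]
    return -R.T@d["tvec"], np.stack([(u-d["cx"])/f,(v-d["cy"])/f,np.ones((h,w))],-1)@R
holes=dict(phS=(447,227,21),phL=(445,163,34),cS=(431,-123,21),cL=(431,-187,34),cM=(431,-259,29))
D={n:np.load(n+"0.npz") for n in("top","side")}
for n,d in D.items():
    W=cloud(d); C,r=rays(d); print(n,"cam",C.round())
    X=C+r*((27-C[2])/r[...,2])[...,None]   # pixel ray on foam plane
    for k,(x,y,R) in holes.items():
        m=(np.hypot(X[...,0]-x,X[...,1]-y)<R+7)&(W[...,2]<23)
        p=X[m][:,:2].astype(np.float32)
        if len(p)>20: (a,b),q=cv2.minEnclosingCircle(p); print(k,len(p),p.mean(0).round(1),round(a,1),round(b,1),round(q,1))
    def band(x,y,rr,z0,z1):
        m=(np.hypot(W[...,0]-x,W[...,1]-y)<rr)&(W[...,2]>z0)&(W[...,2]<z1); return W[m]
    for k,x,y,rad,z0,z1,zt in(("white",643,-105,28,20,74,76),("blue",648,1,28,20,71,73),("red",558.6,-57,28,20,74,76),("black",554,62,26,20,90,92),("clear",640,102,14,8,58,70),("brown",553,158,14,8,58,70),("cru",555,-160,21.5,33,39,45)):
        b=band(x,y,40,z0,z1); t=band(x,y,30,zt-4 if zt>70 or k=="cru" else zt+2,zt+30)
        s=least_squares(lambda c:np.hypot(b[:,0]-c[0],b[:,1]-c[1])-rad,(x,y),loss="soft_l1").x if len(b)>8 else None
        print(k,len(b),"side fit",None if s is None else s.round(1),"| top",len(t),t[:,:2].mean(0).round(1) if len(t) else None)
# tall things behind stock / around
W=cloud(D["side"]);W2=cloud(D["top"])
for w in(W,W2):
    q=w[(w[...,0]>690)&(w[...,0]<900)&(w[...,1]>-160)&(w[...,1]<230)&(w[...,2]>100)&(w[...,2]<400)]
    for y in range(-160,230,30):
        s=q[(q[:,1]>=y)&(q[:,1]<y+30)]
        if len(s)>5: print(y,len(s),"xmin",np.percentile(s[:,0],2).round(),"zmax",s[:,2].max().round())
q=W[(W[...,0]>380)&(W[...,0]<720)&(W[...,1]>180)&(W[...,1]<400)&(W[...,2]>100)]
if len(q): print("rod",len(q),q.min(0).round(),q.max(0).round())
E
```

```text
top cam [ 376. -156. 1150.]
phS 142 [447.9 226.5] 448.1 224.4 25.2
phL 365 [444.7 163.1] 444.0 165.1 35.6
cS 141 [ 431.6 -123. ] 430.6 -126.5 24.5
cL 371 [ 431.  -187.3] 429.6 -184.3 38.6
cM 267 [ 431.6 -259.3] 434.0 -257.9 32.0
white 84 side fit [ 644.2 -105. ] | top 246 [ 642.9 -105.2]
blue 83 side fit [648.5   1.3] | top 251 [647.5   0.8]
red 73 side fit [559.4 -56.7] | top 256 [558.4 -57.1]
black 128 side fit [554.6  62.7] | top 224 [553.9  61.9]
clear 63 side fit [643.5 104.3] | top 23 [641.2 102.8]
brown 58 side fit [556.  162.6] | top 20 [553.8 159.4]
cru 64 side fit [ 555.6 -161.5] | top 48 [ 555.1 -160.6]
side cam [ 52. 627. 784.]
phS 236 [442.9 231.2] 444.4 225.5 26.4
phL 553 [440.3 168.2] 444.2 162.8 39.6
cS 136 [ 428.  -118.5] 429.5 -123.2 26.7
cL 307 [ 427.2 -182.7] 429.3 -187.4 39.8
cM 193 [ 427.3 -253.4] 431.9 -255.5 33.4
white 292 side fit [ 641.9 -103.4] | top 178 [ 641.3 -101.8]
blue 299 side fit [646.4   3.1] | top 212 [645.4   4.3]
red 336 side fit [557.1 -54.9] | top 208 [556.5 -53.8]
black 478 side fit [552.1  64.3] | top 231 [551.   65.9]
clear 172 side fit [64
[... 277 characters left out ...]
87 xmin 876.0 zmax 400.0
-10 882 xmin 870.0 zmax 400.0
20 1178 xmin 767.0 zmax 400.0
50 1128 xmin 842.0 zmax 399.0
80 1265 xmin 783.0 zmax 400.0
110 1535 xmin 779.0 zmax 400.0
140 1035 xmin 783.0 zmax 400.0
170 679 xmin 876.0 zmax 400.0
200 1209 xmin 876.0 zmax 400.0
-160 746 xmin 821.0 zmax 400.0
-130 823 xmin 804.0 zmax 400.0
-100 906 xmin 799.0 zmax 400.0
-70 621 xmin 813.0 zmax 399.0
-40 356 xmin 879.0 zmax 293.0
-10 357 xmin 874.0 zmax 308.0
20 541 xmin 770.0 zmax 351.0
50 325 xmin 843.0 zmax 352.0
80 601 xmin 782.0 zmax 308.0
110 560 xmin 781.0 zmax 294.0
140 385 xmin 780.0 zmax 292.0
170 354 xmin 879.0 zmax 293.0
200 362 xmin 879.0 zmax 295.0
rod 4870 [563. 180. 100.] [720. 392. 619.]
```

Call:
{"api": "servo_tool", "payload": {"steps": [[[0.018,0.0253,-0.004],[0,0,4.05],1],[[0.018,0.0253,-0.004],[0,0,4.05],1],[[0.018,0.0253,-0.004],[0,0,4.05],1],[[0.018,0.0253,-0.004],[0,0,4.05],1],[[0.018,0.0253,-0.004],[0,0,4.05],1],[[0.018,0.0253,-0.004],[0,0,4.05],1],[[0.018,0.0253,-0.004],[0,0,4.05],1],[[0.018,0.0253,-0.004],[0,0,4.05],1]]}}

```text
t: 0.77
ee_pos: [410.6, -361.6, 190.2]
orientation: [-2.75, -1.518, 0.0]
ft_force: [1.0, 0.0, -0.4]
width: 88.1
grasp_force: 0.0
```

Call:
{"api": "servo_tool", "payload": {"steps": [[[0.018,0.0253,-0.004],[0,0,4.05],1],[[0.018,0.0253,-0.004],[0,0,4.05],1],[[0.018,0.0253,-0.004],[0,0,4.05],1],[[0.018,0.0253,-0.004],[0,0,4.05],1],[[0.018,0.0253,-0.004],[0,0,4.05],1],[[0.018,0.0253,-0.004],[0,0,4.05],1],[[0.018,0.0253,-0.004],[0,0,4.05],1],[[0.018,0.0253,-0.004],[0,0,4.05],1]]}}

```text
t: 1.43
ee_pos: [554.6, -159.2, 158.2]
orientation: [-2.217, -2.225, 0.0]
ft_force: [0.9, 0.3, -0.2]
width: 87.9
grasp_force: 0.0
```

```bash
python3 - <<'E'
from h import *
W=cloud(np.load("side0.npz"))
q=W[(W[...,0]>380)&(W[...,0]<760)&(W[...,1]>150)&(W[...,1]<400)&(W[...,2]>95)]
for z in range(95,620,50):
    s=q[(q[:,2]>=z)&(q[:,2]<z+50)]
    if len(s):print(z,len(s),np.percentile(s,1,0).round(),np.percentile(s,99,0).round())
E
```

```text
95 337 [564. 288.  95.] [726. 396. 144.]
145 377 [565. 288. 145.] [666. 390. 195.]
195 507 [565. 288. 195.] [665. 390. 243.]
245 120 [658. 287. 246.] [667. 297. 295.]
295 136 [657. 287. 295.] [666. 297. 345.]
345 155 [657. 287. 346.] [667. 297. 395.]
395 474 [627. 272. 396.] [759. 348. 445.]
445 1422 [629. 279. 446.] [747. 343. 494.]
495 292 [657. 287. 495.] [749. 341. 544.]
545 1052 [658. 160. 547.] [712. 327. 595.]
595 686 [658. 222. 595.] [740. 322. 618.]
```

Call:
{"api": "servo_tool", "payload": {"steps": [[[0.0004,-0.0013,-0.02],[0,0,0],1],[[0,0,-0.025],[0,0,0],1],[[0,0,-0.025],[0,0,0],1],[[0,0,-0.025],[0,0,0],1],[[0,0,-0.02],[0,0,0],1],[[0,0,-0.01],[0,0,0],1],[[0,0,-0.005],[0,0,0],1],[[0,0,0],[0,0,0],0.2]]}}

```text
t: 2.1
ee_pos: [554.0, -161.9, 27.9]
orientation: [-2.221, -2.22, 0.001]
ft_force: [0.2, -0.7, 0.2]
width: 84.2
grasp_force: 0.0
```

Call:
{"api": "servo_tool", "payload": {"steps": [[[0,0,0],[0,0,0],0.0],[[0,0,0],[0,0,0],-0.1],[[0,0,0],[0,0,0],-0.2],[[0,0,0],[0,0,0],-0.3],[[0,0,0],[0,0,0],-0.4],[[0,0,0],[0,0,0],-0.6],[[0,0,0],[0,0,0],-1],[[0,0,0],[0,0,0],-1]]}}

```text
t: 2.77
ee_pos: [554.7, -162.1, 29.0]
orientation: [2.221, 2.221, 0.0]
ft_force: [-0.5, 0.1, 4.7]
width: 41.7
grasp_force: 30.0
```

Call:
{"api": "servo_tool", "payload": {"steps": [[[0,0,0.01],[0,0,0],-1],[[0,0,0.02],[0,0,0],-1],[[0,0,0.025],[0,0,0],-1],[[-0.0155,-0.0123,0.015],[0,0,0],-1],[[-0.0155,-0.0123,0.005],[0,0,0],-1],[[-0.0155,-0.0123,0],[0,0,0],-1],[[-0.0155,-0.0123,0],[0,0,0],-1],[[-0.0155,-0.0123,0],[0,0,0],-1]]}}

```text
t: 3.43
ee_pos: [476.4, -224.0, 104.5]
orientation: [2.221, 2.221, 0.0]
ft_force: [-0.2, 0.1, -0.1]
width: 41.9
grasp_force: 30.0
```

Call:
{"api": "servo_tool", "payload": {"steps": [[[-0.0155,-0.0123,0],[0,0,0],-1],[[-0.0155,-0.0123,0],[0,0,0],-1],[[-0.0155,-0.0125,0],[0,0,0],-1],[[0,0,-0.01],[0,0,0],-1],[[0,0,-0.015],[0,0,0],-1],[[0,0,-0.005],[0,0,0],-1],[[0,0,0],[0,0,0],-1],[[0,0,0],[0,0,0],-1]]}}

```text
t: 4.1
ee_pos: [430.7, -260.1, 73.5]
orientation: [-2.22, -2.221, 0.0]
ft_force: [-0.1, -0.1, 0.8]
width: 41.8
grasp_force: 30.0
```

```bash
python3 - <<'E'
from h import *
from workcell import imaging
d=imaging.get_image("side"); np.savez("side1.npz",**d); c=d["color"]
cv2.imwrite("pics/side1.png",cv2.resize(c[140:270,230:370],(640,594),interpolation=cv2.INTER_CUBIC))
E
```

```text
(no output)
```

View pics/side1.png

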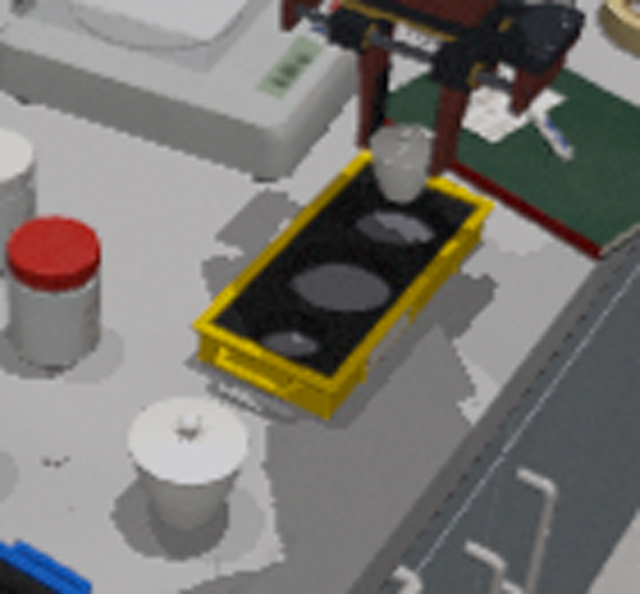

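The crucible hangs upright at (402,162), over the middle-sized cut-out. Lowering it.

Call:
{"api": "servo_tool", "payload": {"steps": [[[0,0,-0.01],[0,0,0],-1],[[0,0,-0.012],[0,0,0],-1],[[0,0,-0.008],[0,0,0],-1],[[0,0,-0.004],[0,0,0],-1],[[0,0,-0.002],[0,0,0],-1],[[0,0,-0.001],[0,0,0],-1],[[0,0,0],[0,0,0],-1],[[0,0,0],[0,0,0],-1]]}}

```text
t: 4.82
ee_pos: [430.7, -260.7, 36.9]
orientation: [2.221, 2.221, 0.0]
ft_force: [-0.6, -0.3, -0.7]
width: 41.6
grasp_force: 30.0
```

Call:
{"api": "servo_tool", "payload": {"steps": [[[0,0,-0.0005],[0,0,0],-1],[[0,0,-0.0005],[0,0,0],-1],[[0,0,-0.0005],[0,0,0],-1],[[0,0,-0.0005],[0,0,0],-1],[[0,0,0],[0,0,0],-1],[[0,0,0],[0,0,0],-1],[[0,0,0],[0,0,0],-1],[[0,0,0],[0,0,0],-1]]}}

```text
t: 5.48
ee_pos: [430.5, -260.6, 34.7]
orientation: [2.221, 2.221, -0.0]
ft_force: [0.5, -0.2, 0.1]
width: 41.9
grasp_force: 30.0
```

Call:
{"api": "servo_tool", "payload": {"steps": [[[0,0,-0.0005],[0,0,0],-1],[[0,0,0],[0,0,0],-1],[[0,0,-0.0005],[0,0,0],-1],[[0,0,0],[0,0,0],-1],[[0,0,0],[0,0,0],-1],[[0,0,0],[0,0,0],-1],[[0,0,0],[0,0,0],-1],[[0,0,0],[0,0,0],-1]]}}

```text
t: 6.15
ee_pos: [430.6, -260.7, 34.0]
orientation: [2.221, 2.221, -0.0]
ft_force: [-0.8, -1.2, 5.1]
width: 41.9
grasp_force: 30.0
```

Call:
{"api": "servo_tool", "payload": {"steps": [[[0,0,0],[0,0,0],0.0],[[0,0,0],[0,0,0],0.1],[[0,0,0],[0,0,0],0.2],[[0,0,0],[0,0,0],0.36],[[0,0,0],[0,0,0],0.36],[[0,0,0.01],[0,0,0],0.36],[[0,0,0.03],[0,0,0],0.36],[[0,0,0.03],[0,0,0],0.5]]}}

```text
t: 6.82
ee_pos: [429.5, -259.9, 103.9]
orientation: [-2.219, -2.219, 0.001]
ft_force: [0.9, 0.1, 0.6]
width: 63.5
grasp_force: 0.0
```

Call:
{"api": "servo_tool", "payload": {"steps": [[[0.005,0.004,0.02],[0,0,0],0.8],[[0.03,0.022,0.01],[0,0,0],1],[[0.03,0.022,0.006],[0,0,0],1],[[0.03,0.022,0],[0,0,0],1],[[0.03,0.022,0],[0,0,0],1],[[0.03,0.022,0],[0,0,0],1],[[0.03,0.022,0],[0,0,0],1],[[0.027,0.02,0],[0,0,0],1]]}}

```text
t: 7.48
ee_pos: [644.1, -103.0, 140.6]
orientation: [2.221, 2.222, 0.001]
ft_force: [0.4, -0.2, 0.8]
width: 87.8
grasp_force: 0.0
```

Call:
{"api": "servo_tool", "payload": {"steps": [[[-0.001,-0.0008,-0.015],[0,0,0],1],[[0,0,-0.025],[0,0,0],1],[[0,0,-0.025],[0,0,0],1],[[0,0,-0.02],[0,0,0],1],[[0,0,-0.01],[0,0,0],1],[[0,0,0],[0,0,0],0.6],[[0,0,0],[0,0,0],0.45],[[0,0,0],[0,0,0],0.4]]}}

```text
t: 8.15
ee_pos: [642.5, -105.7, 46.2]
orientation: [2.22, 2.22, 0.002]
ft_force: [-0.5, -0.6, 0.6]
width: 71.3
grasp_force: 0.0
```

Call:
{"api": "servo_tool", "payload": {"steps": [[[0,0,0],[0,0,0],0.3],[[0,0,0],[0,0,0],0.25],[[0,0,0],[0,0,0],0.2],[[0,0,0],[0,0,0],0.1],[[0,0,0],[0,0,0],0],[[0,0,0],[0,0,0],-0.5],[[0,0,0],[0,0,0],-1],[[0,0,0],[0,0,0],-1]]}}

```text
t: 8.82
ee_pos: [642.4, -105.6, 45.9]
orientation: [2.22, 2.22, 0.002]
ft_force: [-0.5, -0.3, 6.7]
width: 55.0
grasp_force: 30.0
```

Call:
{"api": "servo_tool", "payload": {"steps": [[[0,0,0.008],[0,0,0],-1],[[0,0,0.022],[0,0,0],-1],[[0,0,0.03],[0,0,0],-1],[[0,0,0.03],[0,0,0],-1],[[-0.005,0.007,0.02],[0,0,0],-1],[[-0.018,0.0244,0.005],[0,0,0],-1],[[-0.018,0.0244,0],[0,0,0],-1],[[-0.018,0.0244,0],[0,0,0],-1]]}}

```text
t: 9.48
ee_pos: [581.9, -24.7, 160.7]
orientation: [2.222, 2.22, 0.001]
ft_force: [-0.4, -0.3, -0.8]
width: 54.9
grasp_force: 30.0
```

Call:
{"api": "servo_tool", "payload": {"steps": [[[-0.018,0.0244,0],[0,0,0],-1],[[-0.018,0.0244,0],[0,0,0],-1],[[-0.018,0.0244,0],[0,0,0],-1],[[-0.018,0.0244,0],[0,0,0],-1],[[-0.018,0.0244,0],[0,0,0],-1],[[-0.018,0.0244,0],[0,0,0],-1],[[-0.0187,0.0244,0],[0,0,0],-1],[[-0.012,0.0167,-0.01],[0,0,0],-1]]}}

```text
t: 10.15
ee_pos: [442.8, 164.0, 151.1]
orientation: [2.22, 2.222, 0.003]
ft_force: [0.8, 0.4, -1.4]
width: 54.6
grasp_force: 30.0
```

Call:
{"api": "servo_tool", "payload": {"steps": [[[0,0,-0.02],[0,0,0],-1],[[0,0,-0.025],[0,0,0],-1],[[0,0,-0.02],[0,0,0],-1],[[0,0,-0.01],[0,0,0],-1],[[0,0,0],[0,0,0],-1],[[0,0,0],[0,0,0],-1],[[0,0,0],[0,0,0],-1],[[0,0,0],[0,0,0],-1]]}}

```text
t: 10.82
ee_pos: [444.7, 162.5, 75.8]
orientation: [2.221, 2.22, 0.003]
ft_force: [0.6, -0.7, -1.2]
width: 54.7
grasp_force: 30.0
```

Call:
{"api": "servo_tool", "payload": {"steps": [[[0,0,-0.006],[0,0,0],-1],[[0,0,-0.008],[0,0,0],-1],[[0,0,-0.006],[0,0,0],-1],[[0,0,-0.003],[0,0,0],-1],[[0,0,-0.001],[0,0,0],-1],[[0,0,0],[0,0,0],-1],[[0,0,0],[0,0,0],-1],[[0,0,0],[0,0,0],-1]]}}

```text
t: 11.48
ee_pos: [443.5, 162.2, 50.7]
orientation: [-2.221, -2.221, 0.001]
ft_force: [-1.5, -0.4, 5.0]
width: 54.6
grasp_force: 30.0
```

Call:
{"api": "servo_tool", "payload": {"steps": [[[0,0,-0.0005],[0,0,0],-1],[[0,0,0],[0,0,0],-1],[[0,0,-0.0005],[0,0,0],-1],[[0,0,0],[0,0,0],-1],[[0,0,0],[0,0,0],-1],[[0,0,0],[0,0,0],-1],[[0,0,0],[0,0,0],-1],[[0,0,0],[0,0,0],-1]]}}

```text
t: 12.15
ee_pos: [443.6, 162.2, 50.6]
orientation: [-2.221, -2.221, 0.001]
ft_force: [-3.8, -1.4, 20.9]
width: 54.9
grasp_force: 30.0
```

Call:
{"api": "servo_tool", "payload": {"steps": [[[0,0,0.0005],[0,0,0],0.3],[[0,0,0],[0,0,0],0.4],[[0,0,0],[0,0,0],0.55],[[0,0,0],[0,0,0],0.64],[[0,0,0],[0,0,0],0.64],[[0,0,0.015],[0,0,0],0.64],[[0,0,0.03],[0,0,0],0.64],[[0,0,0.03],[0,0,0],0.5]]}}

```text
t: 12.82
ee_pos: [442.7, 161.9, 124.9]
orientation: [-2.22, -2.22, 0.005]
ft_force: [0.8, 0.5, -0.3]
width: 67.9
grasp_force: 0.0
```

Call:
{"api": "servo_tool", "payload": {"steps": [[[0.02,0,0.005],[0,0,0],0.3],[[0.03,0,0],[0,0,0],0.3],[[0.03,0,0],[0,0,0],0.3],[[0.02,-0.001,0],[0,0,0],0.3],[[0.01,0,0],[0,0,0],0.3],[[0,0,0],[0,0,0],0.3],[[0,0,0],[0,0,0],0.3],[[0,0,0],[0,0,0],0.3]]}}

```text
t: 13.48
ee_pos: [552.0, 161.1, 129.6]
orientation: [-2.22, -2.221, 0.003]
ft_force: [-0.5, -0.1, 0.2]
width: 56.9
grasp_force: 0.0
```

```bash
python3 - <<'E'
from h import *
from workcell import imaging
d=imaging.get_image("side"); np.savez("side2.npz",**d); c=d["color"]
cv2.imwrite("pics/side2.png",cv2.resize(c[170:340,150:370],(776,600),interpolation=cv2.INTER_CUBIC))
E
```

```text
(no output)
```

View pics/side2.png

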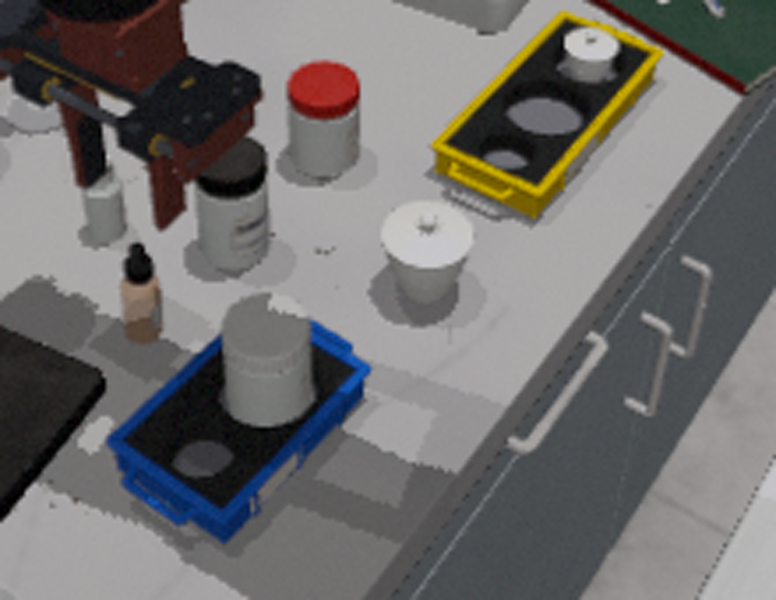

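The white jar (268,360) and the crucible (590,55) both sit upright in their cut-outs. The gripper is above the brown dropper, whose teat is at (138,262).

Call:
{"api": "servo_tool", "payload": {"steps": [[[0.0025,0.0005,-0.015],[0,0,0],0.3],[[0,0,-0.025],[0,0,0],0.3],[[0,0,-0.025],[0,0,0],0.3],[[0,0,-0.02],[0,0,0],0.3],[[0,0,-0.01],[0,0,0],0.3],[[0,0,-0.003],[0,0,0],0.1],[[0,0,0],[0,0,0],-0.1],[[0,0,0],[0,0,0],-0.2]]}}

```text
t: 14.2
ee_pos: [556.7, 162.1, 33.1]
orientation: [2.221, 2.221, 0.001]
ft_force: [0.6, 0.3, 0.3]
width: 40.8
grasp_force: 0.0
```

Call:
{"api": "servo_tool", "payload": {"steps": [[[0,0,0],[0,0,0],-0.25],[[0,0,0],[0,0,0],-0.3],[[0,0,0],[0,0,0],-0.35],[[0,0,0],[0,0,0],-0.4],[[0,0,0],[0,0,0],-0.5],[[0,0,0],[0,0,0],-1],[[0,0,0],[0,0,0],-1],[[0,0,0],[0,0,0],-1]]}}

```text
t: 14.87
ee_pos: [556.6, 161.9, 32.6]
orientation: [2.221, 2.221, 0.001]
ft_force: [-1.3, 0.6, 5.9]
width: 26.1
grasp_force: 29.9
```

Call:
{"api": "servo_tool", "payload": {"steps": [[[0,0,0.008],[0,0,0],-1],[[0,0,0.022],[0,0,0],-1],[[-0.01,0.006,0.03],[0,0,0],-1],[[-0.022,0.0132,0],[0,0,0],-1],[[-0.022,0.0132,0],[0,0,0],-1],[[-0.022,0.0132,0],[0,0,0],-1],[[-0.022,0.0132,0],[0,0,0],-1],[[-0.011,0.0065,0],[0,0,0],-1]]}}

```text
t: 15.53
ee_pos: [444.9, 227.7, 92.4]
orientation: [-2.22, -2.222, 0.002]
ft_force: [-0.7, 0.1, -0.0]
width: 26.2
grasp_force: 29.9
```

Call:
{"api": "servo_tool", "payload": {"steps": [[[0,0,0],[0,0,0],-1],[[0,0,-0.01],[0,0,0],-1],[[0,0,-0.01],[0,0,0],-1],[[0,0,-0.005],[0,0,0],-1],[[0,0,0],[0,0,0],-1],[[0,0,0],[0,0,0],-1],[[0,0,0],[0,0,0],-1],[[0,0,0],[0,0,0],-1]]}}

```text
t: 16.2
ee_pos: [447.7, 227.0, 67.2]
orientation: [2.222, 2.221, 0.0]
ft_force: [-0.1, -0.2, -0.8]
width: 26.0
grasp_force: 29.9
```

```bash
python3 - <<'E'
from h import *
from workcell import imaging
d=imaging.get_image("side"); np.savez("side3.npz",**d); c=d["color"]
cv2.imwrite("pics/side3.png",cv2.resize(c[200:340,130:300],(728,600),interpolation=cv2.INTER_CUBIC))
E
```

```text
(no output)
```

View pics/side3.png

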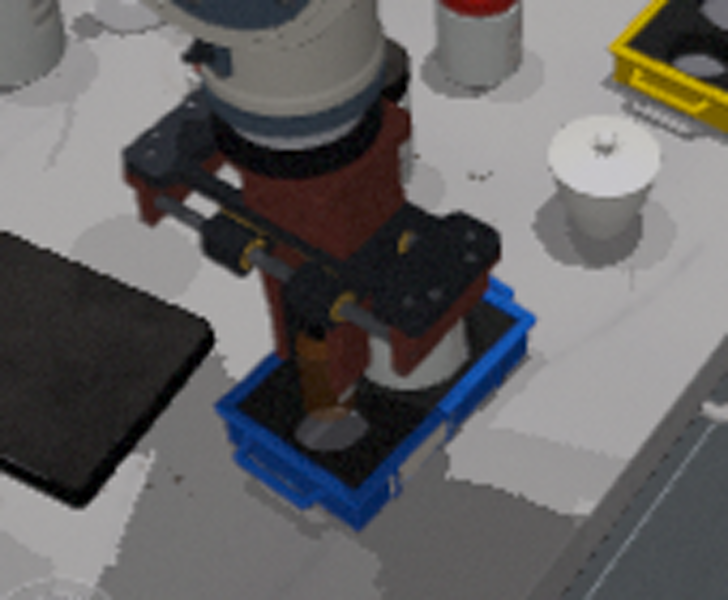

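The brown dropper hangs upright at (325,370), over the small cut-out.

Call:
{"api": "servo_tool", "payload": {"steps": [[[0,0,-0.008],[0,0,0],-1],[[0,0,-0.01],[0,0,0],-1],[[0,0,-0.006],[0,0,0],-1],[[0,0,-0.003],[0,0,0],-1],[[0,0,-0.001],[0,0,0],-1],[[0,0,0],[0,0,0],-1],[[0,0,0],[0,0,0],-1],[[0,0,0],[0,0,0],-1]]}}

```text
t: 16.92
ee_pos: [447.5, 227.2, 39.3]
orientation: [2.221, 2.221, 0.001]
ft_force: [-0.5, 0.4, -0.8]
width: 26.3
grasp_force: 29.9
```

Call:
{"api": "servo_tool", "payload": {"steps": [[[0,0,-0.0005],[0,0,0],-1],[[0,0,0],[0,0,0],-1],[[0,0,-0.0005],[0,0,0],-1],[[0,0,0],[0,0,0],-1],[[0,0,0],[0,0,0],-1],[[0,0,0],[0,0,0],-1],[[0,0,0],[0,0,0],-1],[[0,0,0],[0,0,0],-1]]}}

```text
t: 17.58
ee_pos: [447.3, 227.1, 38.2]
orientation: [-2.222, -2.221, -0.0]
ft_force: [0.5, 0.1, 0.0]
width: 25.7
grasp_force: 29.9
```

Call:
{"api": "servo_tool", "payload": {"steps": [[[0,0,-0.0005],[0,0,0],-1],[[0,0,0],[0,0,0],-1],[[0,0,-0.0005],[0,0,0],-1],[[0,0,0],[0,0,0],-1],[[0,0,0],[0,0,0],-1],[[0,0,0],[0,0,0],-1],[[0,0,0],[0,0,0],-1],[[0,0,0],[0,0,0],-1]]}}

```text
t: 18.25
ee_pos: [447.4, 227.2, 37.6]
orientation: [2.221, 2.221, 0.001]
ft_force: [-2.3, -0.4, 6.5]
width: 26.2
grasp_force: 29.9
```

Call:
{"api": "servo_tool", "payload": {"steps": [[[0,0,0],[0,0,0],-0.3],[[0,0,0],[0,0,0],-0.2],[[0,0,0],[0,0,0],0],[[0,0,0],[0,0,0],0.14],[[0,0,0],[0,0,0],0.14],[[0,0,0.02],[0,0,0],0.14],[[0,0,0.035],[0,0,0],0.2],[[0,0,0.04],[0,0,0],0.3]]}}

```text
t: 18.92
ee_pos: [445.7, 226.3, 131.5]
orientation: [-2.22, -2.22, 0.007]
ft_force: [0.4, 1.3, 1.1]
width: 55.7
grasp_force: 0.0
```

Call:
{"api": "servo_tool", "payload": {"steps": [[[0.025,-0.015,0],[0,0,0],0.3],[[0.03,-0.019,0],[0,0,0],0.3],[[0.03,-0.019,0],[0,0,0],0.3],[[0.03,-0.019,0],[0,0,0],0.3],[[0.03,-0.019,0],[0,0,0],0.3],[[0.03,-0.019,0],[0,0,0],0.3],[[0.02,-0.0127,0],[0,0,0],0.3],[[0,0,0],[0,0,0],0.3]]}}

```text
t: 19.58
ee_pos: [646.3, 101.7, 132.2]
orientation: [2.223, 2.216, 0.003]
ft_force: [-0.3, 0.5, 0.3]
width: 57.2
grasp_force: 0.0
```

Call:
{"api": "servo_tool", "payload": {"steps": [[[0,0,-0.005],[0,0,0],0.3],[[0,0,-0.005],[0,0,0],0.3],[[0,0,0],[0,0,0],0.3],[[0,0,0],[0,0,0],0.3],[[0,0,0],[0,0,0],0.3],[[0,0,0],[0,0,0],0.3],[[0,0,0],[0,0,0],0.3],[[0,0,0],[0,0,0],0.3]]}}

```text
t: 20.25
ee_pos: [642.3, 104.6, 122.5]
orientation: [2.221, 2.222, 0.0]
ft_force: [-0.6, -0.5, 0.2]
width: 57.5
grasp_force: 0.0
```

Call:
{"api": "servo_tool", "payload": {"steps": [[[0,0,-0.015],[0,0,0],0.3],[[0,0,-0.025],[0,0,0],0.3],[[0,0,-0.025],[0,0,0],0.3],[[0,0,-0.015],[0,0,0],0.3],[[0,0,-0.007],[0,0,0],0.3],[[0,0,-0.003],[0,0,0],0.1],[[0,0,0],[0,0,0],-0.1],[[0,0,0],[0,0,0],-0.2]]}}

```text
t: 20.92
ee_pos: [643.1, 104.5, 33.1]
orientation: [2.221, 2.221, 0.002]
ft_force: [-0.1, -0.2, 0.7]
width: 40.5
grasp_force: 0.0
```

Call:
{"api": "servo_tool", "payload": {"steps": [[[0,0,0],[0,0,0],-0.25],[[0,0,0],[0,0,0],-0.3],[[0,0,0],[0,0,0],-0.35],[[0,0,0],[0,0,0],-0.4],[[0,0,0],[0,0,0],-0.5],[[0,0,0],[0,0,0],-1],[[0,0,0],[0,0,0],-1],[[0,0,0],[0,0,0],-1]]}}

```text
t: 21.58
ee_pos: [642.8, 104.5, 33.0]
orientation: [2.221, 2.221, 0.001]
ft_force: [-1.3, 0.7, 5.7]
width: 28.2
grasp_force: 30.0
```

Call:
{"api": "servo_tool", "payload": {"steps": [[[0,0,0.008],[0,0,0],-1],[[0,0,0.022],[0,0,0],-1],[[0,0,0.035],[0,0,0],-1],[[0,0,0.035],[0,0,0],-1],[[-0.01,-0.0107,0.01],[0,0,0],-1],[[-0.02,-0.0215,0],[0,0,0],-1],[[-0.02,-0.0215,0],[0,0,0],-1],[[-0.02,-0.0215,0],[0,0,0],-1]]}}

```text
t: 22.25
ee_pos: [571.5, 28.6, 142.9]
orientation: [2.22, 2.222, 0.001]
ft_force: [0.3, -0.1, -0.8]
width: 28.1
grasp_force: 29.9
```

Call:
{"api": "servo_tool", "payload": {"steps": [[[-0.02,-0.0215,0],[0,0,0],-1],[[-0.02,-0.0215,0],[0,0,0],-1],[[-0.02,-0.0215,0],[0,0,0],-1],[[-0.02,-0.0215,0],[0,0,0],-1],[[-0.02,-0.0215,0],[0,0,0],-1],[[-0.02,-0.0215,0],[0,0,0],-1],[[-0.0218,-0.0238,0],[0,0,0],-1],[[0,0,-0.01],[0,0,0],-1]]}}

```text
t: 22.92
ee_pos: [427.8, -126.0, 133.3]
orientation: [2.224, 2.218, -0.001]
ft_force: [-0.1, 0.2, -1.4]
width: 28.1
grasp_force: 29.9
```

Call:
{"api": "servo_tool", "payload": {"steps": [[[0,0,-0.02],[0,0,0],-1],[[0,0,-0.025],[0,0,0],-1],[[0,0,-0.015],[0,0,0],-1],[[0,0,-0.006],[0,0,0],-1],[[0,0,0],[0,0,0],-1],[[0,0,0],[0,0,0],-1],[[0,0,0],[0,0,0],-1],[[0,0,0],[0,0,0],-1]]}}

```text
t: 23.58
ee_pos: [431.3, -123.7, 67.1]
orientation: [2.22, 2.22, 0.001]
ft_force: [0.0, -0.3, -1.0]
width: 28.0
grasp_force: 29.9
```

```bash
python3 - <<'E'
from h import *
from workcell import imaging
d=imaging.get_image("side"); np.savez("side4.npz",**d); c=d["color"]
cv2.imwrite("pics/side4.png",cv2.resize(c[140:290,200:370],(680,600),interpolation=cv2.INTER_CUBIC))
E
```

View pics/side4.png

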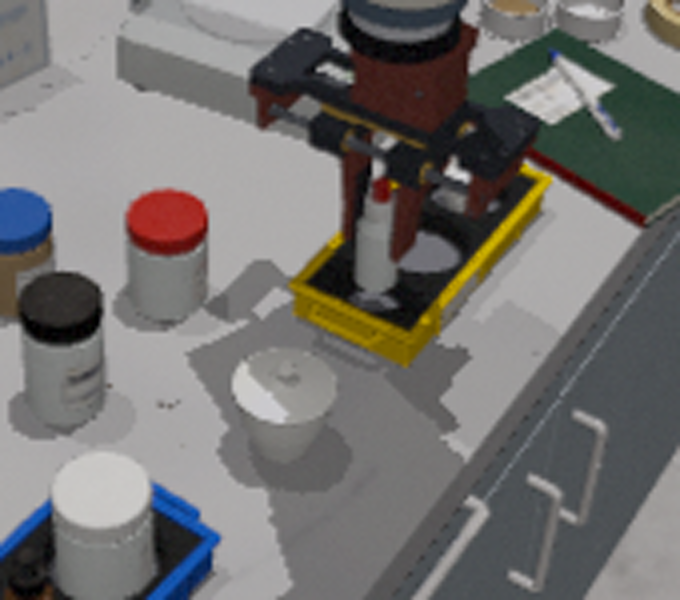

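The clear dropper is held upright at (378,240), over the small cut-out. Lowering it.

Call:
{"api": "servo_tool", "payload": {"steps": [[[0,0,-0.008],[0,0,0],-1],[[0,0,-0.01],[0,0,0],-1],[[0,0,-0.006],[0,0,0],-1],[[0,0,-0.003],[0,0,0],-1],[[0,0,-0.001],[0,0,0],-1],[[0,0,0],[0,0,0],-1],[[0,0,0],[0,0,0],-1],[[0,0,0],[0,0,0],-1]]}}

```text
t: 24.3
ee_pos: [429.7, -123.4, 37.9]
orientation: [-2.22, -2.22, 0.001]
ft_force: [-2.1, -0.0, 4.8]
width: 27.7
grasp_force: 30.0
```

Call:
{"api": "servo_tool", "payload": {"steps": [[[0,0,-0.0005],[0,0,0],-1],[[0,0,0],[0,0,0],-1],[[0,0,-0.0005],[0,0,0],-1],[[0,0,0],[0,0,0],-1],[[0,0,0],[0,0,0],-1],[[0,0,0],[0,0,0],-1],[[0,0,0],[0,0,0],-1],[[0,0,0],[0,0,0],-1]]}}

```text
t: 24.97
ee_pos: [429.8, -123.4, 37.7]
orientation: [-2.221, -2.22, 0.001]
ft_force: [-5.5, 2.8, 20.6]
width: 27.6
grasp_force: 30.1
```

Call:
{"api": "servo_tool", "payload": {"steps": [[[0,0,0.0005],[0,0,0],-0.3],[[0,0,0],[0,0,0],-0.2],[[0,0,0],[0,0,0],0],[[0,0,0],[0,0,0],0.14],[[0,0,0],[0,0,0],0.14],[[0,0,0.02],[0,0,0],0.14],[[0,0,0.035],[0,0,0],0.2],[[0,0,0.04],[0,0,0],0.3]]}}

```text
t: 25.63
ee_pos: [428.9, -123.1, 132.1]
orientation: [-2.218, -2.218, 0.004]
ft_force: [1.0, -0.4, -0.3]
width: 55.5
grasp_force: 0.0
```

Call:
{"api": "servo_tool", "payload": {"steps": [[[0.025,0.014,0.005],[0,0,0],0.5],[[0.03,0.0175,0],[0,0,0],1],[[0.03,0.0175,0],[0,0,0],1],[[0.03,0.0175,0],[0,0,0],1],[[0.03,0.0175,0],[0,0,0],1],[[0.03,0.0175,0],[0,0,0],1],[[0.03,0.0175,0],[0,0,0],1],[[0.011,0.006,0],[0,0,0],1]]}}

```text
t: 26.3
ee_pos: [650.2, 3.8, 137.6]
orientation: [2.219, 2.222, 0.004]
ft_force: [-0.9, -0.9, 0.6]
width: 88.0
grasp_force: 0.0
```

Call:
{"api": "servo_tool", "payload": {"steps": [[[0,0,-0.005],[0,0,0],1],[[0,0,-0.005],[0,0,0],1],[[0,0,0],[0,0,0],1],[[0,0,0],[0,0,0],1],[[0,0,0],[0,0,0],1],[[0,0,0],[0,0,0],1],[[0,0,0],[0,0,0],1],[[0,0,0],[0,0,0],1]]}}

```text
t: 26.97
ee_pos: [646.5, 1.1, 128.1]
orientation: [2.222, 2.221, 0.0]
ft_force: [0.0, -0.0, 0.6]
width: 88.0
grasp_force: 0.0
```

Descend by 83 mm to TCP 45, then close.

Call:
{"api": "servo_tool", "payload": {"steps": [[[0.0005,0.0005,-0.015],[0,0,0],1],[[0,0,-0.025],[0,0,0],1],[[0,0,-0.025],[0,0,0],1],[[0,0,-0.012],[0,0,0],1],[[0,0,-0.006],[0,0,0],1],[[0,0,0],[0,0,0],0.6],[[0,0,0],[0,0,0],0.45],[[0,0,0],[0,0,0],0.4]]}}

```text
t: 27.63
ee_pos: [648.1, 1.9, 46.0]
orientation: [2.22, 2.22, 0.002]
ft_force: [0.2, 0.7, 0.9]
width: 71.2
grasp_force: 0.0
```

Call:
{"api": "servo_tool", "payload": {"steps": [[[0,0,0],[0,0,0],0.3],[[0,0,0],[0,0,0],0.25],[[0,0,0],[0,0,0],0.2],[[0,0,0],[0,0,0],0.1],[[0,0,0],[0,0,0],0],[[0,0,0],[0,0,0],-0.5],[[0,0,0],[0,0,0],-1],[[0,0,0],[0,0,0],-1]]}}

```text
t: 28.3
ee_pos: [647.7, 1.9, 45.7]
orientation: [2.221, 2.221, 0.002]
ft_force: [-1.4, 0.9, 6.9]
width: 54.8
grasp_force: 30.0
```

Call:
{"api": "servo_tool", "payload": {"steps": [[[0,0,0.008],[0,0,0],-1],[[0,0,0.022],[0,0,0],-1],[[0,0,0.035],[0,0,0],-1],[[0,0,0.035],[0,0,0],-1],[[-0.01,-0.0087,0.015],[0,0,0],-1],[[-0.02,-0.0175,0],[0,0,0],-1],[[-0.02,-0.0175,0],[0,0,0],-1],[[-0.02,-0.0175,0],[0,0,0],-1]]}}

```text
t: 28.97
ee_pos: [576.1, -59.6, 160.4]
orientation: [2.22, 2.222, 0.0]
ft_force: [-0.8, 0.3, -1.6]
width: 54.7
grasp_force: 30.0
```

Call:
{"api": "servo_tool", "payload": {"steps": [[[-0.02,-0.0175,0],[0,0,0],-1],[[-0.02,-0.0175,0],[0,0,0],-1],[[-0.02,-0.0175,0],[0,0,0],-1],[[-0.02,-0.0175,0],[0,0,0],-1],[[-0.02,-0.0175,0],[0,0,0],-1],[[-0.02,-0.0175,0],[0,0,0],-1],[[-0.0267,-0.023,0],[0,0,0],-1],[[0,0,0],[0,0,0],-1]]}}

```text
t: 29.63
ee_pos: [425.9, -189.0, 159.5]
orientation: [-2.222, -2.217, 0.003]
ft_force: [-0.0, -0.4, -1.4]
width: 55.0
grasp_force: 30.0
```

Call:
{"api": "servo_tool", "payload": {"steps": [[[0,0,-0.01],[0,0,0],-1],[[0,0,-0.025],[0,0,0],-1],[[0,0,-0.025],[0,0,0],-1],[[0,0,-0.015],[0,0,0],-1],[[0,0,-0.01],[0,0,0],-1],[[0,0,0],[0,0,0],-1],[[0,0,0],[0,0,0],-1],[[0,0,0],[0,0,0],-1]]}}

```text
t: 30.3
ee_pos: [431.2, -187.3, 75.2]
orientation: [2.22, 2.221, 0.001]
ft_force: [-0.3, -0.4, -0.8]
width: 54.7
grasp_force: 30.0
```

Call:
{"api": "servo_tool", "payload": {"steps": [[[0,0,-0.006],[0,0,0],-1],[[0,0,-0.008],[0,0,0],-1],[[0,0,-0.006],[0,0,0],-1],[[0,0,-0.003],[0,0,0],-1],[[0,0,-0.0005],[0,0,0],-1],[[0,0,0],[0,0,0],-1],[[0,0,0],[0,0,0],-1],[[0,0,0],[0,0,0],-1]]}}

```text
t: 30.97
ee_pos: [430.4, -187.4, 51.2]
orientation: [2.221, 2.221, 0.0]
ft_force: [0.3, 0.6, -0.9]
width: 54.7
grasp_force: 30.0
```

Call:
{"api": "servo_tool", "payload": {"steps": [[[0,0,-0.0005],[0,0,0],-1],[[0,0,0],[0,0,0],-1],[[0,0,-0.0005],[0,0,0],-1],[[0,0,0],[0,0,0],-1],[[0,0,0],[0,0,0],-1],[[0,0,0],[0,0,0],-1],[[0,0,0],[0,0,0],-1],[[0,0,0],[0,0,0],-1]]}}

```text
t: 31.63
ee_pos: [430.4, -187.4, 50.7]
orientation: [2.221, 2.221, 0.0]
ft_force: [-1.3, 0.3, 5.3]
width: 54.8
grasp_force: 30.0
```

Contact on the floor. Release, rise, and move aside for the check.

Call:
{"api": "servo_tool", "payload": {"steps": [[[0,0,0],[0,0,0],0.3],[[0,0,0],[0,0,0],0.4],[[0,0,0],[0,0,0],0.55],[[0,0,0],[0,0,0],0.64],[[0,0,0],[0,0,0],0.64],[[0,0,0.015],[0,0,0],0.64],[[0,0,0.03],[0,0,0],0.64],[[0,0,0.04],[0,0,0],0.64]]}}

```text
t: 32.3
ee_pos: [428.4, -186.4, 134.0]
orientation: [-2.218, -2.217, 0.003]
ft_force: [-0.8, -0.8, -1.2]
width: 71.7
grasp_force: 0.0
```

Call:
{"api": "servo_tool", "payload": {"steps": [[[0,0,0.04],[0,0,0],0.64],[[0,-0.03,0.03],[0,0,0],0.64],[[0,-0.035,0.01],[0,0,0],0.64],[[0,-0.035,0],[0,0,0],0.64],[[0,-0.035,0],[0,0,0],0.64],[[0,-0.035,0],[0,0,0],0.64],[[0,-0.03,0],[0,0,0],0.64],[[0,-0.02,0],[0,0,0],0.64]]}}

```text
t: 32.97
ee_pos: [430.0, -409.6, 214.6]
orientation: [2.222, 2.219, -0.0]
ft_force: [-0.2, 0.4, -0.4]
width: 72.2
grasp_force: 0.0
```

```bash
python3 - <<'E'
from h import *
from workcell import imaging
for n in("top","side"):
    d=imaging.get_image(n); np.savez(n+"9.npz",**d); c=d["color"]
    if n=="side": cv2.imwrite("pics/side9.png",cv2.resize(c[140:340,150:370],(660,600),interpolation=cv2.INTER_CUBIC))
    W=cloud(d)
    for k,x,y,zt in(("white",444.7,163.2,81),("brown",447.5,226.8,94),("blue",431,-187.3,78),("clear",431,-123.5,94),("cru",431,-259.3,54),("red",558.6,-57,76),("black",554,62,92)):
        r=33 if k not in("brown","clear") else 12
        m=(np.hypot(W[...,0]-x,W[...,1]-y)<r)&(W[...,2]>zt-(8 if k!="cru" else 13))&(W[...,2]<zt+10); p=W[m]
        if len(p): print(n,k,len(p),"d",(p.mean(0)[:2]-(x,y)).round(1),"ztop",np.percentile(p[:,2],[50,97]).round(1))
E
```

```text
top white 280 d [-0.2 -1.8] ztop [81.2 84.7]
top brown 10 d [-2.8 -0.7] ztop [90.6 92.9]
top blue 270 d [-0.1 -0.8] ztop [78.6 82.2]
top clear 13 d [-0.3  0.4] ztop [91.2 97.4]
top cru 150 d [-0.  1.] ztop [44.8 53. ]
top red 261 d [-0.2 -0. ] ztop [76.8 80.3]
top black 237 d [-0.1 -0.2] ztop [92.2 96. ]
side white 425 d [-4.6  3.9] ztop [80.3 83.1]
side brown 19 d [-6.7  3. ] ztop [89.5 92.5]
side blue 226 d [-3.8  5.6] ztop [76.6 79.4]
side clear 12 d [-3.2  3.6] ztop [88.1 92. ]
side cru 76 d [-6.   1.6] ztop [43.  51.5]
side red 245 d [-4.   5.7] ztop [74.8 77.7]
side black 263 d [-4.4  5.3] ztop [90.6 93. ]
```

View pics/side9.png

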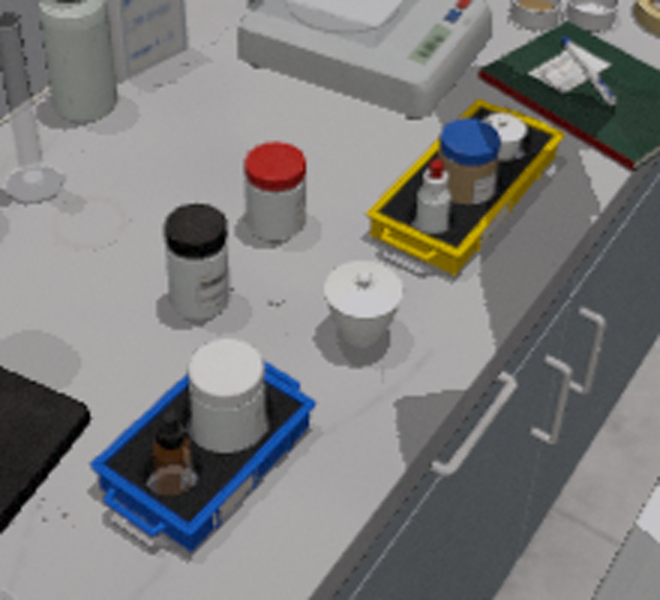

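All five items stand upright on the floors of their cut-outs: brown (172,455), white (228,395), red teat (434,200), blue (470,160) and crucible (504,138). The red (275,190) and black (197,260) jars have not moved.

```bash
python3 -c "
from workcell import close_job
print(close_job())"
```

```text
the job is handed in; nothing more can be done
None
```

Both kits are made up and the job is handed in: in the last images all five items stood upright and centred in their cut-outs and the red and black jars had not moved, with about 33 s on the robot's clock; the hand-in gave no verdict.

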